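# Refit the reader's waste tray and zero its tray counter

## Task

The cartridge reader's waste tray has been emptied: slide it back into its bay, box end first, until it is fully home. Then turn the counter knob on top of the reader counter-clockwise all the way back to its zero stop (white mark at the green mark). Let go of everything and leave the other things on the bench where they are.

Things in the scene. Friction and masses are not known exactly. Their poses are not given: they have to be found in the camera images.
- reader: Fixed slim dark grey cartridge reader, red trim, 300 deep (its x) x 240 wide (its y). Origin: centre of its underside, on the bench; z up. Flat deck 80 high; a white housing 120 high covers x = 55 to 145. Its front, x = -150, holds the tray bay's mouth; the bay runs along +x to a solid back wall at x = -30. The counter knob's vertical axis stands at x = -60, y = 0.
- bay_mouth (a point): Centre of the bay's mouth, at bench level on the reader's front (x = -150 of the reader), axes as the reader. Bay: 105 wide, 50 high, 120 deep along +x, no floor (the tray slides on the bench). Two red cheeks, 34 high, funnel the tray in: inner faces 140 apart 40 mm before the mouth, narrowing to 105 at the mouth.
- tray_mid (a point): Centre of the waste tray's box, 15 above its underside. Loose slate-grey open box, 120 long (x) x 100 wide (y), 30 high, front panel 45 high at its -x end, about 0.22 kg. +x points from handle to box and goes into the bay first. Fully home (against the back wall, front panel level with the reader's front) this point is at x = -90, y = 0, z = 15 of the reader, x axes parallel.
- tray_handle (a point): Grip point of the tray's blue handle, 30 above the bench, 125 towards -x from tray_mid; same axes. The handle is an upright fin, 36 long (x) x 14 thick (y), from 2 to 55 above the tray's underside, joined to the box by a neck 14 wide with its top 22 high. When home, the fin's centre is 65 before the reader's front.
- counter_knob (a joint): Angle of the counter knob in rad: 0 at the zero stop (a hard stop), growing as it turns clockwise seen from above, to 2.8 at the other end. It stays where it is left (light friction, about 0.03 N m).
- counter_knob_grip (a point): Grip point on the knob's vertical axis, 117 above the bench. Black knob: 52 mm disc, 86 to 94 above the bench, carrying an upright bar 49 long x 14 thick, top at 124. Axes turn with the knob: the bar lies along x, white mark on its -x end. At zero they are parallel to the reader's and the white mark points to the green mark on the dial, towards the bay mouth.
- tip_box: Bystander, not to be disturbed: blue box of pipette tips, 65 x 120 x 50 mm; origin: centre of its underside.
- wash_bottle: Bystander, not to be disturbed: white bottle with a blue label and red cap, 64 across and 160 tall, in mm; origin: centre of its underside.
- cartridge_a: Bystander, not to be disturbed: flat white test cartridge, 100 x 55 x 12 mm; origin: centre of its underside.
- cartridge_b: Bystander, not to be disturbed: flat white test cartridge, 100 x 55 x 12 mm; origin: centre of its underside.
- beaker: Bystander, not to be disturbed: clear plastic beaker, 70 across and 85 tall, in mm; origin: centre of its underside.
- reagent_jar: Bystander, not to be disturbed: amber jar with a green cap, 60 across and 70 tall, in mm; origin: centre of its underside.
- tray: The same waste tray as a whole; origin at the centre of its box's underside, axes as tray_mid.
There are look-alikes about, which are no part of the job. What is shaped like the tray but orange or yellow is not meant.

How it is judged:
On the way, in this order (a step that is already met when the one before it is completed fails the run):
1. the tray is fully home in its bay (x of tray_mid in the frame of reader between -0.097 and -0.08 m and y of tray_mid in the frame of reader between -0.007 and 0.007 m and z of tray_mid in the frame of reader below 0.022 m and angle between the x axis of tray_mid and the x axis of reader, either way round below 0.07 rad), for 0.2 s.
2. then the counter knob is back at its zero stop (value of joint counter_knob below 0.08 rad), for 0.2 s.
At the end, for the whole second after the job is handed in: The tray lies flat and at rest in the bay, within 7 mm of fully home and of the bay's centre line and within 0.07 rad of square, and the counter knob stands within 0.08 rad of its zero stop (all of step 1 and value of joint counter_knob below 0.08 rad and linear speed of tray below 0.01 m/s); the robot touches nothing.
It fails at once if one of the other loose things (tip box, bottle, cartridges, beaker, jar) is shifted by more than 30 mm (distance of any of tip_box, wash_bottle, cartridge_a, cartridge_b, beaker, reagent_jar from where it was at the start of the episode above 0.03 m).
It also fails if it takes over 67 s, if anything falls off the work surface, if the arm or the gripper's body presses on something with over 40 N, if the wrist force passes 120 N, or if a joint passes its speed limit or range.

## Robot

A 6-joint arm with a two-finger parallel gripper is mounted at the origin on the work surface. World frame = base frame: x ahead of the robot, y to its left, z up, the work surface at z = 0. Lengths are in m, angles in rad, forces in N, time in s.
With the tool pointing down it reaches from about 0.225 to 0.875 m from the base axis. Payload 3.4 kg.
Tool frame: the origin (TCP) lies on the centre line of the jaws, within the pads' length; the fingertips stand 8 mm ahead of it and the grasp point (between the pads) lies 11 mm behind it; z points along the fingers, y is the line along which they close (so a half turn about z gives the same grasp; the last joint's range is limited). The gripper opens to 85 mm and grips with 20 to 120 N. Pads are 22 mm wide; open, the fingers measure 114 mm over their backs; the gripper's body (76 mm by 85 mm) begins 54 mm behind the grasp point. The pads swing forward as they close: fully open they stand 13 mm farther back than shut.
Start: joints at [1.078, 0.276, 1.505, -0, 1.361, -0.121], TCP at [0.209, 0.536, 0.239] pointing down, gripper open.
Joint ranges: [-2.89, 2.89], [-0.75, 2.08], [0.22, 2.7], [-1.18, 4.32], [0.11, 2.71], [-2.7, 2.7]. Speed limits (rad/s): [2.57, 2.57, 3.14, 3.14, 3.14, 3.14].

## Interface

Orientations are given as a unit quaternion [x, y, z, w].
In Python, from cell import state, optics, close_job gives the robot as it stands.
- The arm moves only by the tool arm_command, never from a script. Its arguments are lists of equal length, an entry for each row: "travel": the shift along the tool's x, y, z each as a share of 0.15 m, from -1 to 1, a list of three; "rotation": the turn, a rotation vector about the tool's x, y, z each as a share of 1.5 rad, from -1 to 1, a list of three; "gripper": the closure, from 0 (fully open) to 1 (shut). In form: {"travel": [[x, y, z], ...], "rotation": [[rx, ry, rz], ...], "gripper": [gripper, ...]}. A call has 1 to 12 rows; each row shifts and turns the commanded pose from where the row before left it, along the tool's axes as they then stand; what a row does not reach is not made up. A row lasts 1/12 s, in which the tool goes at most 41.7 mm and 7.16 degrees, less where a joint would pass 70% of its speed; a pose out of reach is approached as far as the arm can. A call with a number of a shift or a turn outside -1 to 1 is refused whole. A call with a gripper value outside its range is refused whole. The fingers move at their own pace and stop on an object; "newtons" is the grip in N (left out, the last holds). Time passes only in rows, so rows that do not move let the fingers close. It gives the time, the measured TCP pose, the force, the opening and the grip force at its end, in the units of the state.
- state(): the state, without advancing time (a new reading comes with each control period).
- optics.get_image(name): name is "scene" or "top"; returns the picture (420x560x3 uint8, red, green, blue); there is no depth.
- optics.camera_params(name): a dict with "camera_matrix" (3x3 intrinsics, pixels), "R" (3x3) and "t" (3): a world point X has camera coordinates R X + t. Camera axes: x right, y down, z forward; pixel columns grow to the right and rows downward; lengths in m; the calibration is good to about 2 mm. A picture is of the moment at which its call begins. camera_params takes no time and is no camera call.
- close_job(): hands the job in; it is judged then, once.
The state is a dict: "clock": time; "q": joint angles; "joint_vel": joint speeds; "tau": joint torques, N m; "eef_pos": TCP position; "tool_rot": TCP orientation; "ft_force": force on the tool from outside, world axes, zero at the start; "wrist_torque": the same for the moment, N m; "finger_gap": finger opening in m; "finger_force": force on a finger pad.
Only numpy, scipy, OpenCV 4.12 (cv2) and the standard library are available. Lean on these libraries where they do the work, as an engineer would, in place of code of your own. Each camera call takes 0.05 s, during which the arm holds its last target. There are 200 camera calls.

## Working session

There is one attempt and no reset: what is moved stays moved. The work goes in short steps, Python scripts to look and compute and a tool call to move; the robot and the scene stay as the last step left them, time stands still between calls to the robot, and variables do not carry over. Pictures are saved under pics/ and viewed, at most 10 in all, crops included, and the job is handed in when it is done.

Besides the shell and the picture viewer there is one more tool, called after "Emit:" in YAML: its name, and indented under it one key for each argument. arm_command: Moves the arm, as the interface text tells. Shift numbers are shares of 0.15 m and turn numbers shares of 1.5 rad, none past 1 either way. Its arguments: {"type":"object","properties":{"travel":{"type":"array","items":{"type":"array","items":{"type":"number","minimum":-1,"maximum":1}}},"rotation":{"type":"array","items":{"type":"array","items":{"type":"number","minimum":-1,"maximum":1}}},"gripper":{"type":"array","items":{"type":"number"}},"newtons":{"type":"number"}},"required":["travel","rotation","gripper"]}

```bash
mkdir -p pics; ls; python3 - <<'E'
from cell import state, optics
import cv2
for n in("scene","top"):
    im=optics.get_image(n); cv2.imwrite(f"pics/{n}0.png",cv2.cvtColor(im,cv2.COLOR_RGB2BGR))
    print(n,optics.camera_params(n))
print(state())
E
```

```text
pics
scene {'camera_matrix': array([[425.5100564 ,   0.        , 281.74308081],
       [  0.        , 425.5100564 , 212.89681509],
       [  0.        ,   0.        ,   1.        ]]), 'R': array([[-0.03523234,  0.99937742,  0.00185641],
       [ 0.72106537,  0.02670674, -0.69235214],
       [-0.69197068, -0.02305459, -0.72155739]]), 't': array([ 0.12069647, -0.30305127,  1.61574587])}
top {'camera_matrix': array([[452.67196269,   0.        , 272.62952094],
       [  0.        , 452.67196269, 207.43246422],
       [  0.        ,   0.        ,   1.        ]]), 'R': array([[-0.01472057, -0.99988016,  0.00479223],
       [-0.99536791,  0.01419842, -0.0950849 ],
       [ 0.09500546, -0.00616973, -0.99545763]]), 't': array([-0.08246518,  0.54133546,  1.41111742])}
{'clock': 0.1, 'q': array([ 1.07800996e+00,  2.76579861e-01,  1.50600476e+00,  2.11549629e-05,
        1.36071983e+00, -1.20993138e-01]), 'joint_vel': array([ 3.70668061e-05, -3.06252747e-03, -3.03708721e-03, -1.27754370e-03,
       -5.92258958e-04, -4.84644282e-04]), 'tau': array([ 3.58038909e-03, -4.17702019e+01, -2.46406174e+01,  2.30102683e-05,
        5.83797635e-03,  1.03374299e-05]), 'eef_pos': array([0.20866623, 0.53531059, 0.23849948]), 'tool_rot': array([ 1.84829884e-01,  9.82770157e-01, -8.12788109e-04, -2.68423764e-04]), 'ft_force': array([-0.11305703, -0.07171819, -0.82715684]), 'wrist_torque': array([ 0.03436809,  0.04337822, -0.02070838]), 'finger_force': 0.0, 'finger_gap': 0.085379005374684}
```

View pics/top0.png

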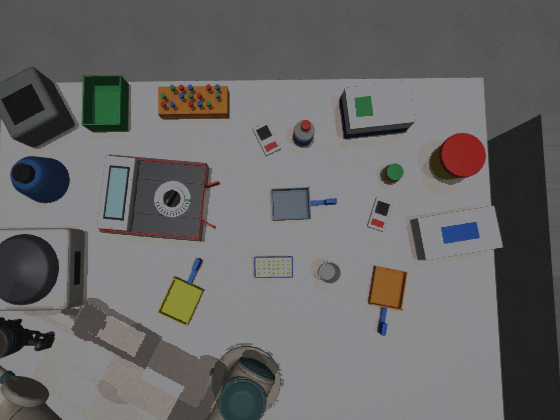

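View pics/scene0.png

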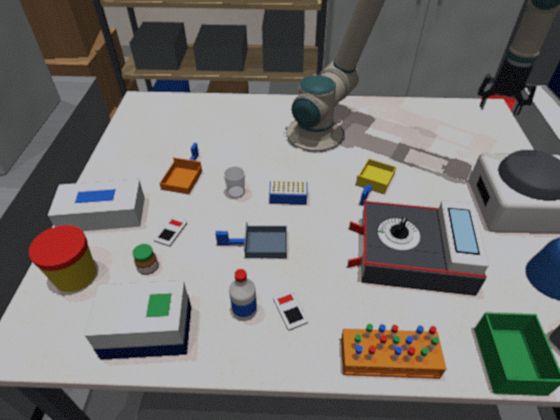

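The top picture shows the reader at about (155,197) with its front facing right. The slate tray is at (291,204), with its handle to the right at (330,202). Everything runs roughly along world +y. Next I'll measure these points from a zoomed crop.

```bash
cat > h.py <<'E'
import numpy as np, cv2
from cell import state, optics
def img(n): return cv2.cvtColor(optics.get_image(n),cv2.COLOR_RGB2BGR)
def ray(n,uv,z):
    c=optics.camera_params(n); K,R,t=c["camera_matrix"],c["R"],c["t"]
    uv=np.atleast_2d(uv).astype(float)
    d=np.c_[uv,np.ones(len(uv))]@np.linalg.inv(K).T@R; o=-R.T@t
    return o+d*((z-o[2])/d[:,2])[:,None]
def proj(n,X):
    c=optics.camera_params(n); p=(np.atleast_2d(X)@c["R"].T+c["t"])@c["camera_matrix"].T
    return p[:,:2]/p[:,2:]
def blobs(im,lo,hi,box,amin=8):
    x0,y0,x1,y1=box; m=cv2.inRange(cv2.cvtColor(im,cv2.COLOR_BGR2HSV)[y0:y1,x0:x1],lo,hi)
    cs,_=cv2.findContours(m,cv2.RETR_EXTERNAL,cv2.CHAIN_APPROX_NONE)
    return [c.reshape(-1,2)+[x0,y0] for c in cs if cv2.contourArea(c)>=amin]
E
python3 - <<'E'
from h import *
im=cv2.imread("pics/top0.png")
cv2.imwrite("pics/c1.png",cv2.resize(im[145:250,90:230],None,fx=5.6,fy=5.6,interpolation=cv2.INTER_CUBIC))
cv2.imwrite("pics/c2.png",cv2.resize(im[170:240,250:350],None,fx=8,fy=8,interpolation=cv2.INTER_CUBIC))
for name,lo,hi,box in(("red",(0,120,60),(8,255,255),(95,145,225,250)),("blue",(100,150,60),(125,255,255),(300,185,350,220)),("slate",(95,40,40),(120,140,190),(262,175,320,230))):
    for c in blobs(im,lo,hi,box): 
        r=cv2.minAreaRect(c.astype(np.float32)); print(name,len(c),np.round(cv2.boxPoints(r),1).tolist())
E
```

```text
red 26 [[201.39999389648438, 221.1999969482422], [202.1999969482422, 219.60000610351562], [214.60000610351562, 225.8000030517578], [213.8000030517578, 227.39999389648438]]
red 25 [[205.5, 184.5], [217.5, 180.5], [218.10000610351562, 182.3000030517578], [206.10000610351562, 186.3000030517578]]
red 484 [[99.9000015258789, 230.10000610351562], [107.69999694824219, 153.10000610351562], [206.5, 163.10000610351562], [198.6999969482422, 240.10000610351562]]
blue 59 [[310.6000061035156, 200.6999969482422], [335.8999938964844, 197.89999389648438], [336.29998779296875, 202.0], [311.1000061035156, 204.8000030517578]]
slate 150 [[271.79998779296875, 188.60000610351562], [309.3999938964844, 186.89999389648438], [310.79998779296875, 217.6999969482422], [273.20001220703125, 219.39999389648438]]
```

View pics/c1.png

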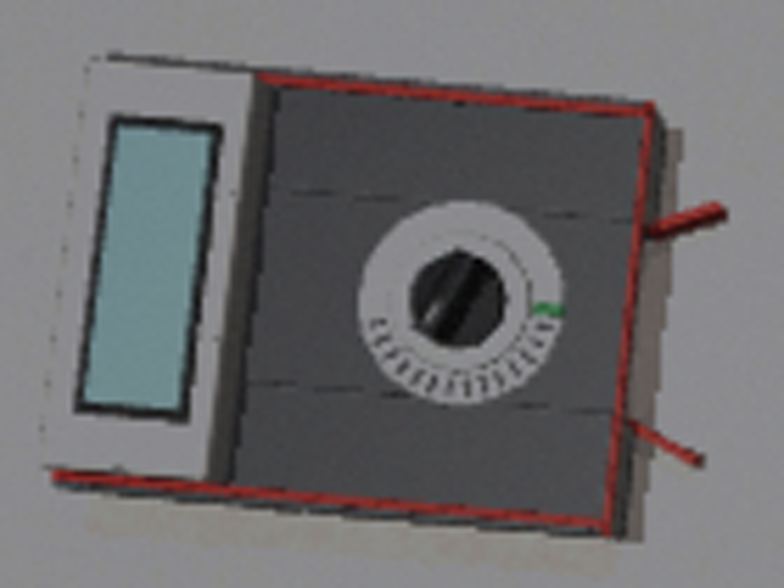

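View pics/c2.png

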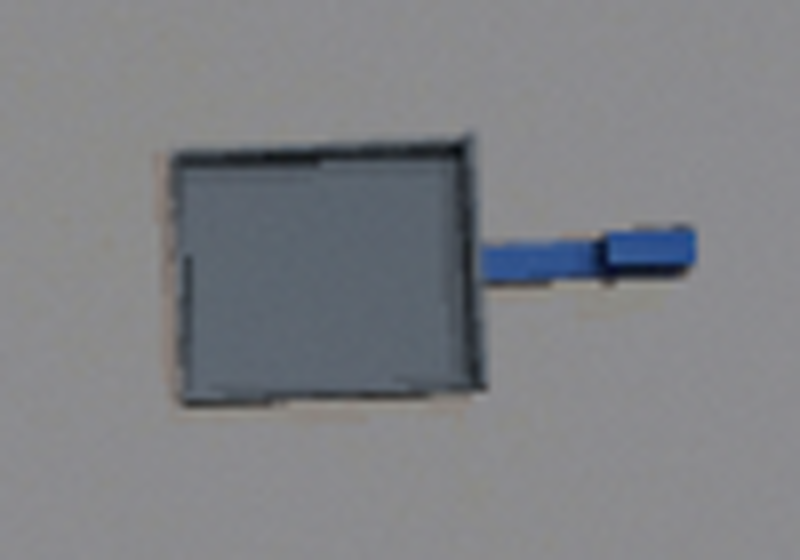

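Crop c1 shows the deck's front corners at about (206,164) and (198.6,239) px, the dial centre at (172.2,198.8) and the green mark at (187.9,200.4). The bar runs lower-left to upper-right with its white mark at lower-left (166,203), so the knob sits at about 2.1 rad. Crop c2 shows the tray with its blue fin top at (331,201).

```bash
python3 - <<'E'
from h import *
im=cv2.imread("pics/top0.png")
C=lambda p:(np.array(p,float)/5.6+[90-.4,145-.4]); D=lambda p:np.array(p,float)/8+[250-.45,170-.45]
a,b,c,d=[ray("top",C(p),.08)[0] for p in((652,103),(609,529),(258,76),(50,473))]
print("front corners",a,b,"w",np.linalg.norm(a-b))
v=(b-a)[:2]; v/=np.linalg.norm(v); # -> reader -y?  
s=(a-c)[:2]; print("front dir",np.degrees(np.arctan2(*v[::-1])),"side dir",np.degrees(np.arctan2(*s[::-1])), "side low",np.degrees(np.arctan2(*(b-d)[:2][::-1])))
mid=(a+b)[:2]/2
dial=ray("top",C((461,301)),.083)[0]; k=ray("top",C((458,299)),.09)[0]; print("mid",mid,"dial",dial,"knobdisc",k,"dist",np.linalg.norm(mid-dial[:2]))
g=ray("top",C((549,310)),.083)[0]; print("green dir",np.degrees(np.arctan2(g[1]-dial[1],g[0]-dial[0])))
p,q=[ray("top",C(x),.124)[0] for x in((428,322),(474,262))]; print("bar",p,q,np.linalg.norm(p-q),np.degrees(np.arctan2(p[1]-q[1],p[0]-q[0])))
print("tray rim .03 / panel .045")
r=[ray("top",D(x),z)[0] for x,z in(((171,152),.03),((181,403),.03),((475,135),.045),((486,388),.045))]
for x in r: print(x)
f=[ray("top",D(x),.055)[0] for x in((608,248),(692,246),(692,229),(608,233))]
print("fin",f,np.mean(f,0))
# scene-view cross check: fin top
sc=cv2.imread("pics/scene0.png")
for e in blobs(sc,(100,150,60),(125,255,255),(205,222,245,255)): print("scene blue",e.min(0),e.max(0))
print(proj("scene",np.mean(f,0)))
E
```

```text
front corners [0.67540955 0.11322624 0.08      ] [0.4418002  0.13666453 0.08      ] w 0.2347822030104859
front dir 174.27062273209216 side dir -94.76414904374396 side low -96.54084440714918
mid [0.55860488 0.12494538] dial [0.5668569  0.21685422 0.083     ] knobdisc [0.567139   0.21696532 0.09      ] dist 0.0922785436265886
green dir -96.68257322118251
bar [0.55106541 0.22528519 0.124     ] [0.58266603 0.20121059 0.124     ] 0.03972638120494639 142.69840780403538
tray rim .03 / panel .045
[ 0.60006181 -0.08574722  0.03      ]
[ 0.50010114 -0.08825861  0.03      ]
[ 0.60305926 -0.2053994   0.045     ]
[ 0.50324309 -0.20747031  0.045     ]
fin [array([ 0.55650804, -0.25535823,  0.055     ]), array([ 0.55682712, -0.28812411,  0.055     ]), array([ 0.56349226, -0.28831112,  0.055     ]), array([ 0.56238764, -0.25551021,  0.055     ])] [ 0.55980376 -0.27182592  0.055     ]
scene blue [216 232] [243 244]
[[221.00120603 232.57595075]]
```

Emit:
arm_command:
  travel:
    - [0,0,0]
    - [0,0,0]
    - [0,0,0]
    - [0,0,0]
    - [0,0,0]
    - [0,0,0]
    - [0,0,0]
    - [0,0,0]
    - [0,0,0]
    - [0,0,0]
    - [-0.26,0,0]
    - [-0.26,0,0]
  rotation:
    - [0,0,0.078]
    - [0,0,0.078]
    - [0,0,0.078]
    - [0,0,0.078]
    - [0,0,0.078]
    - [0,0,0.078]
    - [0,0,0.078]
    - [0,0,0.078]
    - [0,0,0.078]
    - [0,0,0.078]
    - [0,0,0]
    - [0,0,0]
  gripper: [0,0,0,0,0,0,0,0,0,0,0,0]

```text
clock: 1.1
eef_pos: [0.2112, 0.4578, 0.2381]
tool_rot: [0.696, 0.718, -0.001, 0.0]
ft_force: [-0.3, -0.5, 0.4]
finger_gap: 0.0853
finger_force: 0.0
```

```bash
cat >> h.py <<'E'
from scipy.spatial.transform import Rotation as Rn
def go(xyz,head):
    """shares to go from the present pose to xyz, tool y heading head (deg)"""
    s=state(); R=Rn.from_quat(s["tool_rot"]); M=R.as_matrix()
    h=np.degrees(np.arctan2(M[1,1],M[0,1]))
    print("pos",s["eef_pos"].round(4),"head",h.round(1),"zdir",M[:,2].round(3),"F",s["ft_force"].round(1),"q6",s["q"][5].round(2),"t",s["clock"],"gap",s["finger_gap"].round(4))
    dh=(h-head+180)%360-180
    print("travel shares now",(M.T@(np.array(xyz)-s["eef_pos"])/.15).round(3),"rotz share",round(np.radians(dh)/1.5,3))
E
python3 -c "
from h import *
go((.5555,-.2717,.12),1.4)"
```

```text
Traceback (most recent call last):
  File "h.py", line 21, in go
    print("pos",s["eef_pos"].round(4),"head",h.round(1),"zdir",M[:,2].round(3),"F",s["ft_force"].round(1),"q6",s["q"][5].round(2),"t",s["clock"],"gap",s["finger_gap"].round(4))
                                                                                                                                                       ^^^^^^^^^^^^^^^^^^^^^
AttributeError: 'float' object has no attribute 'round'
```

Emit:
arm_command:
  travel:
    - [-0.26,0,0]
    - [-0.24,0.1,0]
    - [-0.24,0.11,0]
    - [-0.24,0.11,0]
    - [-0.24,0.11,0]
    - [-0.24,0.11,0]
    - [-0.24,0.11,0]
    - [-0.24,0.11,0]
    - [-0.24,0.11,0]
    - [-0.24,0.11,0]
    - [-0.24,0.11,0]
    - [-0.24,0.11,0]
  rotation:
    - [0,0,0]
    - [0,0,0]
    - [0,0,0]
    - [0,0,0]
    - [0,0,0]
    - [0,0,0]
    - [0,0,0]
    - [0,0,0]
    - [0,0,0]
    - [0,0,0]
    - [0,0,0]
    - [0,0,0]
  gripper: [0,0,0,0,0,0,0,0,0,0,0,0]

```text
clock: 2.1
eef_pos: [0.4038, 0.0262, 0.2392]
tool_rot: [0.697, 0.717, 0.0, -0.0]
ft_force: [1.4, 0.1, 0.0]
finger_gap: 0.0856
finger_force: 0.0
```

Emit:
arm_command:
  travel:
    - [-0.24,0.11,0]
    - [-0.24,0.11,0]
    - [-0.24,0.11,0]
    - [-0.24,0.11,0]
    - [-0.24,0.11,0]
    - [-0.24,0.11,0]
    - [-0.24,0.11,0]
    - [-0.24,0.11,0]
    - [0,0,0.2]
    - [0,0,0.2]
    - [0,0,0.2]
    - [0,0,0]
  rotation:
    - [0,0,0]
    - [0,0,0]
    - [0,0,0]
    - [0,0,0]
    - [0,0,0]
    - [0,0,0]
    - [0,0,0]
    - [0,0,0]
    - [0,0,0]
    - [0,0,0]
    - [0,0,0]
    - [0,0,0]
  gripper: [0,0,0,0,0,0,0,0,0,0,0,0]

```text
clock: 3.1
eef_pos: [0.5399, -0.2538, 0.1427]
tool_rot: [0.697, 0.717, -0.001, -0.007]
ft_force: [-1.3, 0.4, -0.1]
finger_gap: 0.0855
finger_force: 0.0
```

```bash
sed -i 's/s\["finger_gap"\].round(4)/s["finger_gap"]/' h.py
python3 - <<'E'
from h import *
go((.5555,-.2717,.024),1.4)
im=img("scene"); cv2.imwrite("pics/s1.png",cv2.resize(im[150:300,150:350],None,fx=4,fy=4,interpolation=cv2.INTER_CUBIC))
E
```

```text
pos [ 0.5399 -0.2538  0.1427] head 1.6 zdir [-0.012  0.007 -1.   ] F [-1.3  0.4 -0.1] q6 -0.58 t 3.1 gap 0.08545940443482178
travel shares now [-0.128  0.11   0.789] rotz share 0.003
```

View pics/s1.png

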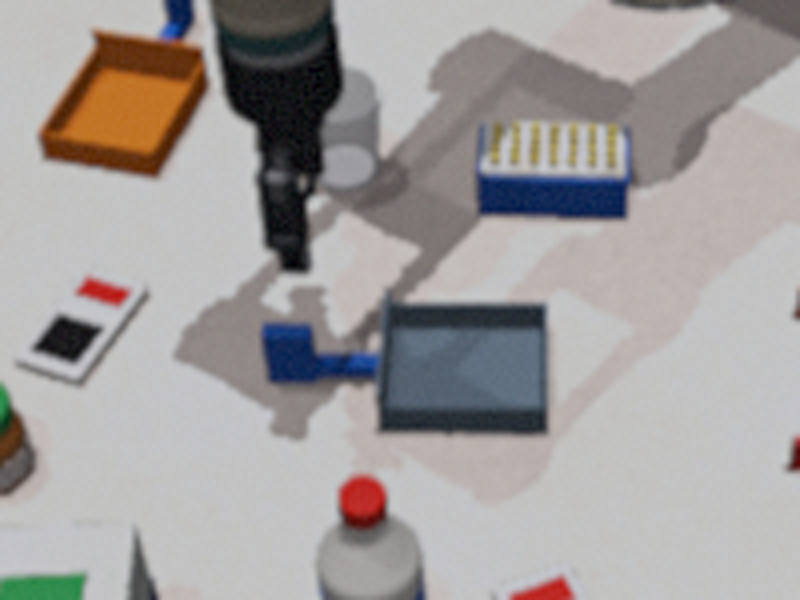

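The view is as expected: the gripper hangs above and slightly robot-side of the blue fin, which is at crop (288,353). I'll line up, descend and grip.

Emit:
arm_command:
  travel:
    - [-0.13,0.11,0]
    - [0,0,0]
    - [0,0,0.2]
    - [0,0,0.2]
    - [0,0,0.2]
    - [0,0,0.1]
    - [0,0,0.08]
    - [0,0,0]
    - [0,0,0]
  rotation:
    - [0,0,0]
    - [0,0,0]
    - [0,0,0]
    - [0,0,0]
    - [0,0,0]
    - [0,0,0]
    - [0,0,0]
    - [0,0,0]
    - [0,0,0]
  gripper: [0,0,0,0,0,0,0,0,0]

```text
clock: 3.9
eef_pos: [0.562, -0.2752, 0.0336]
tool_rot: [0.697, 0.717, 0.0, 0.001]
ft_force: [0.3, -0.3, 0.6]
finger_gap: 0.0854
finger_force: 0.0
```

```bash
python3 - <<'E'
from h import *
go((.5555,-.2717,.024),1.4)
im=img("scene"); cv2.imwrite("pics/s2.png",cv2.resize(im[190:270,190:300],None,fx=7,fy=7,interpolation=cv2.INTER_CUBIC))
E
```

```text
pos [ 0.562  -0.2752  0.0336] head 1.7 zdir [ 0.001 -0.001 -1.   ] F [ 0.3 -0.3  0.6] q6 -0.6 t 3.9 gap 0.08539325723674267
travel shares now [ 0.025 -0.042  0.064] rotz share 0.003
```

View pics/s2.png

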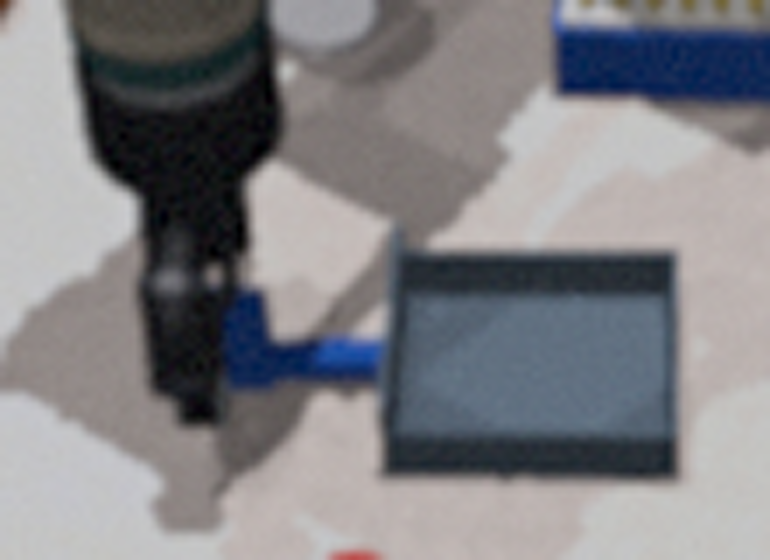

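The outer finger stands in front of the fin and sits about 3 mm too far left (-y), which agrees with the numbers. I'll correct, lower and close.

Emit:
arm_command:
  travel:
    - [0.03,-0.04,0.03]
    - [0,0,0.03]
    - [0,0,0]
    - [0,0,0]
    - [0,0,0]
    - [0,0,0]
    - [0,0,0]
    - [0,0,0]
    - [0,0,0]
    - [0,0,0]
  rotation:
    - [0,0,0]
    - [0,0,0]
    - [0,0,0]
    - [0,0,0]
    - [0,0,0]
    - [0,0,0]
    - [0,0,0]
    - [0,0,0]
    - [0,0,0]
    - [0,0,0]
  gripper: [0,0,0.9,0.9,0.9,0.9,0.9,0.9,0.9,0.9]
  newtons: 40

```text
clock: 4.78
eef_pos: [0.5552, -0.2707, 0.0234]
tool_rot: [0.697, 0.717, 0.0, 0.0]
ft_force: [1.2, -1.0, 1.9]
finger_gap: 0.0134
finger_force: 42.7
```

```bash
python3 - <<'E'
from h import *
go((.5518,.0613,.024),-5.7)
im=img("top"); print(state()["finger_force"])
for c in blobs(im,(95,40,40),(120,140,190),(255,165,325,235)): print(len(c),ray("top",cv2.boxPoints(cv2.minAreaRect(c.astype(np.float32))),.033).round(4).tolist())
E
```

```text
pos [ 0.5552 -0.2707  0.0234] head 1.7 zdir [ 0.001 -0.    -1.   ] F [ 1.2 -1.   1.9] q6 -0.6 t 4.7833 gap 0.013413802548763823
travel shares now [ 2.213  0.041 -0.004] rotz share 0.086
42.66184329986572
140 [[0.5995, -0.0887, 0.033], [0.6032, -0.2109, 0.033], [0.5051, -0.2129, 0.033], [0.5016, -0.0915, 0.033]]
```

Emit:
arm_command:
  travel:
    - [0,0,0]
    - [0,0,0]
    - [0,0,0]
    - [0.12,-0.03,0]
    - [0.12,-0.03,0]
    - [0.12,-0.03,0]
    - [0.13,-0.03,0]
    - [0.13,-0.03,0]
    - [0.13,-0.03,0]
    - [0.12,-0.03,0]
    - [0.13,-0.03,0]
    - [0,0,0]
  rotation:
    - [0,0,0.03]
    - [0,0,0.03]
    - [0,0,0.026]
    - [0,0,0]
    - [0,0,0]
    - [0,0,0]
    - [0,0,0]
    - [0,0,0]
    - [0,0,0]
    - [0,0,0]
    - [0,0,0]
    - [0,0,0]
  gripper: [0.9,0.9,0.9,0.9,0.9,0.9,0.9,0.9,0.9,0.9,0.9,0.9]

```text
clock: 5.83
eef_pos: [0.5324, -0.113, 0.0232]
tool_rot: [0.741, 0.672, 0.0, -0.002]
ft_force: [-0.7, 2.1, 1.6]
finger_gap: 0.0137
finger_force: 42.7
```

Emit:
arm_command:
  travel:
    - [0,0,0]
    - [0,0,0]
  rotation:
    - [0,0,0]
    - [0,0,0]
  gripper: [0.9,0.9]

```text
clock: 6.0
eef_pos: [0.5336, -0.1167, 0.0233]
tool_rot: [0.741, 0.671, -0.0, -0.001]
ft_force: [-0.0, 1.9, 1.9]
finger_gap: 0.0134
finger_force: 42.8
```

```bash
python3 - <<'E'
from h import *
go((.5518,.0613,.024),-5.7)
im=img("top"); cv2.imwrite("pics/t1.png",cv2.resize(im[145:250,180:320],None,fx=5.6,fy=5.6,interpolation=cv2.INTER_CUBIC))
E
```

```text
pos [ 0.5336 -0.1167  0.0233] head -5.7 zdir [-0.001  0.001 -1.   ] F [-0.   1.9  1.9] q6 -0.24 t 6.0 gap 0.013414349301149028
travel shares now [ 1.193  0.004 -0.004] rotz share 0.001
```

View pics/t1.png

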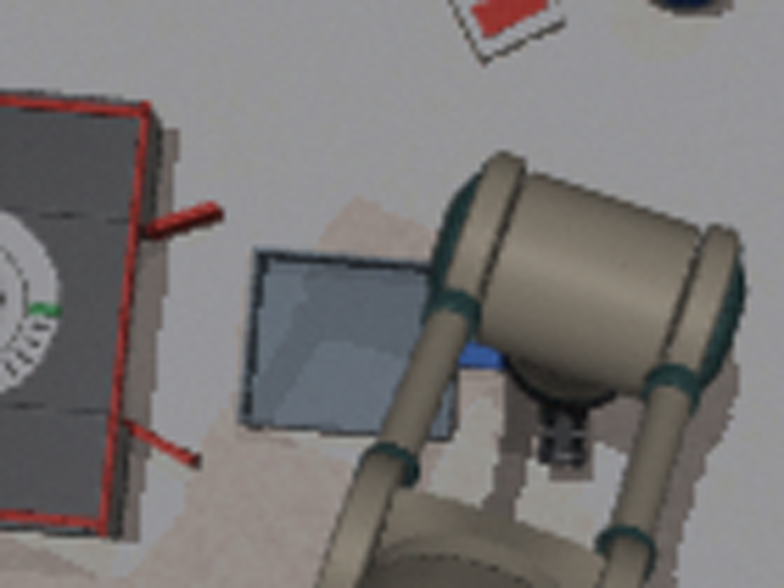

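The tray now lies before the mouth and parallel to the reader. Its leading corners are at crop (255,250) and (242,428), and the cheek tips are at (218,210) and (197,462). I'll check how well it is centred.

```bash
python3 - <<'E'
from h import *
C=lambda p:np.array(p,float)/5.6+[179.6,144.6]
m=np.array([.5583,.126]); a=np.radians(84.3); u=np.array([np.cos(a),np.sin(a)]); w=np.array([-u[1],u[0]])
for n,p,z in(("frontL",(255,249),.03),("frontR",(242,428),.03),("backR",(453,439),.045),("chL",(217,210),.034),("chR",(198,462),.034),("chLroot",(148,233),.034),("chRroot",(128,425),.034),("deckL",(150,104),.08),("deckR",(105,533),.08),("green",(44,311),.083)):
    q=ray("top",C(p),z)[0][:2]-m; print(n,(q@u).round(4),(q@w).round(4))
E
```

```text
frontL -0.0618 -0.0485
frontR -0.0641 0.0533
backR -0.1835 0.0503
chL -0.0387 -0.0684
chR -0.0418 0.0747
chLroot -0.0011 -0.052
chRroot -0.0006 0.0573
deckL -0.0022 -0.1173
deckR -0.0012 0.1191
green 0.0435 0.0019
```

Emit:
arm_command:
  travel:
    - [0.08,0,0]
    - [0.08,0,0]
    - [0.08,0,0]
    - [0.08,0,0]
    - [0.06,0,0]
    - [0.06,0,0]
    - [0.06,0,0]
    - [0.06,0,0]
    - [0.06,0,0]
    - [0,0,0]
  rotation:
    - [0,0,0]
    - [0,0,0]
    - [0,0,0]
    - [0,0,0]
    - [0,0,0]
    - [0,0,0]
    - [0,0,0]
    - [0,0,0]
    - [0,0,0]
    - [0,0,0]
  gripper: [0.9,0.9,0.9,0.9,0.9,0.9,0.9,0.9,0.9,0.9]

```text
clock: 6.88
eef_pos: [0.5435, -0.0229, 0.0232]
tool_rot: [0.741, 0.671, 0.001, -0.001]
ft_force: [0.8, 2.9, 1.4]
finger_gap: 0.0134
finger_force: 42.6
```

```bash
python3 -c "
from h import *
go((.5518,.0613,.024),-5.7);print(state()['wrist_torque'])"
```

```text
pos [ 0.5435 -0.0229  0.0232] head -5.7 zdir [ 0.     0.002 -1.   ] F [0.8 2.9 1.4] q6 -0.07 t 6.8833 gap 0.01344059201102158
travel shares now [ 0.564 -0.001 -0.004] rotz share -0.0
[ 0.35298479 -0.17948544 -0.04045516]
```

Emit:
arm_command:
  travel:
    - [0.06,0,0]
    - [0.06,0,0]
    - [0.06,0,0]
    - [0.06,0,0]
    - [0.06,0,0]
    - [0.06,0,0]
    - [0.06,0,0]
    - [0.04,0,0]
    - [0.03,0,0]
    - [0,0,0]
  rotation:
    - [0,0,0]
    - [0,0,0]
    - [0,0,0]
    - [0,0,0]
    - [0,0,0]
    - [0,0,0]
    - [0,0,0]
    - [0,0,0]
    - [0,0,0]
    - [0,0,0]
  gripper: [0.9,0.9,0.9,0.9,0.9,0.9,0.9,0.9,0.9,0.9]

```text
clock: 7.72
eef_pos: [0.5509, 0.0495, 0.0232]
tool_rot: [0.741, 0.671, 0.001, -0.0]
ft_force: [0.6, 0.1, 3.7]
finger_gap: 0.0137
finger_force: 42.9
```

Emit:
arm_command:
  travel:
    - [0.02,0,0]
    - [0.02,0,0]
    - [0.02,0,0]
    - [0,0,0]
  rotation:
    - [0,0,0]
    - [0,0,0]
    - [0,0,0]
    - [0,0,0]
  gripper: [0.9,0.9,0.9,0.9]

```text
clock: 8.05
eef_pos: [0.5517, 0.0571, 0.0233]
tool_rot: [0.742, 0.671, 0.0, -0.0]
ft_force: [1.1, -3.4, 4.1]
finger_gap: 0.0137
finger_force: 43.2
```

Emit:
arm_command:
  travel:
    - [0.015,0,0]
    - [0.015,0,0]
    - [0,0,0]
  rotation:
    - [0,0,0]
    - [0,0,0]
    - [0,0,0]
  gripper: [0.9,0.9,0.9]

```text
clock: 8.3
eef_pos: [0.5521, 0.0613, 0.0234]
tool_rot: [0.742, 0.671, 0.0, 0.0]
ft_force: [0.1, -3.7, 4.9]
finger_gap: 0.0136
finger_force: 43.3
```

Emit:
arm_command:
  travel:
    - [0.015,0,0]
    - [0.015,0,0]
    - [0,0,0]
  rotation:
    - [0,0,0]
    - [0,0,0]
    - [0,0,0]
  gripper: [0.9,0.9,0.9]

```text
clock: 8.55
eef_pos: [0.5523, 0.0641, 0.0234]
tool_rot: [0.741, 0.671, -0.001, 0.001]
ft_force: [-1.1, -9.6, 6.0]
finger_gap: 0.0133
finger_force: 43.3
```

Emit:
arm_command:
  travel:
    - [0.015,0,0]
    - [0.015,0,0]
    - [0,0,0]
  rotation:
    - [0,0,0]
    - [0,0,0]
    - [0,0,0]
  gripper: [0.9,0.9,0.9]

```text
clock: 8.8
eef_pos: [0.5522, 0.0642, 0.0234]
tool_rot: [0.74, 0.672, -0.004, 0.003]
ft_force: [-2.6, -25.4, 7.1]
finger_gap: 0.0137
finger_force: 43.6
```

```bash
python3 - <<'E'
from h import *
go((.5518,.0613,.024),-5.7)
im=img("scene"); cv2.imwrite("pics/s3.png",cv2.resize(im[190:290,320:460],None,fx=5.6,fy=5.6,interpolation=cv2.INTER_CUBIC))
E
```

```text
pos [0.5522 0.0642 0.0234] head -5.5 zdir [-0.002 -0.01  -1.   ] F [ -2.6 -25.4   7.1] q6 0.1 t 8.8 gap 0.013684090332913929
travel shares now [-0.02  -0.001 -0.004] rotz share 0.002
```

View pics/s3.png

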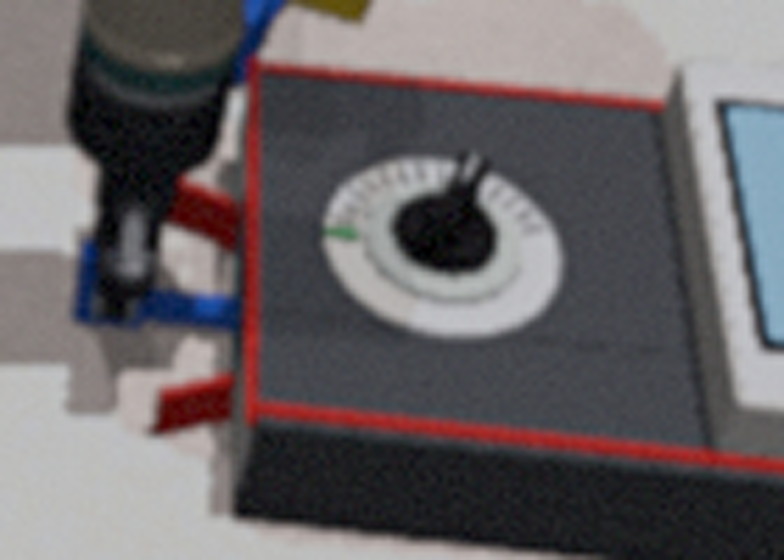

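The tray is home: it hit a hard stop at 25 N, the panel is flush and the fin is about 65 mm in front. The knob's white mark is on the base side, near crop (475,165). I'll relax, release and lift.

Emit:
arm_command:
  travel:
    - [-0.025,0,0]
    - [0,0,0]
    - [0,0,0]
    - [0,0,0]
    - [0,0,0]
    - [0,0,-0.1]
    - [0,0,-0.2]
    - [0,0,-0.25]
    - [0,0,-0.25]
    - [0,0,-0.25]
    - [0,0,-0.15]
    - [0,0,0]
  rotation:
    - [0,0,0]
    - [0,0,0]
    - [0,0,0]
    - [0,0,0]
    - [0,0,0]
    - [0,0,0]
    - [0,0,0]
    - [0,0,0]
    - [0,0,0]
    - [0,0,0]
    - [0,0,0]
    - [0,0,0]
  gripper: [0.9,0.4,0.4,0.4,0.4,0.4,0.4,0.4,0.4,0.4,0.4,0.4]

```text
clock: 9.85
eef_pos: [0.5559, 0.0675, 0.2091]
tool_rot: [0.741, 0.671, 0.005, 0.004]
ft_force: [1.1, 0.1, 1.6]
finger_gap: 0.0511
finger_force: 0.0
```

```bash
python3 - <<'E'
from h import *
go((.567,.217,.2),-127.3)
im=img("scene")
for e in blobs(im,(100,150,60),(125,255,255),(325,225,365,255)): print("scene blue",e.min(0),e.max(0))
m=np.array([.5583,.126]); a=np.radians(84.6); u=np.array([np.cos(a),np.sin(a)])
for d in(.047,.065,.083): print(proj("scene",[*(m-d*u),.055]).round(1))
E
```

```text
pos [0.5559 0.0675 0.2091] head -5.7 zdir [ 0.012  0.001 -1.   ] F [1.1 0.1 1.6] q6 0.09 t 9.85 gap 0.051126496818175285
travel shares now [ 0.999 -0.026  0.062] rotz share 1.415
scene blue [334 234] [362 247]
[[346.2 234.5]]
[[339.8 233.8]]
[[333.3 233.2]]
```

Emit:
arm_command:
  travel:
    - [0.25,0,0]
    - [0.25,-0.01,0]
    - [0.25,-0.01,0]
    - [0.25,0,0]
    - [0,0,0]
    - [0,0,0]
    - [0,0,0]
    - [0,0,0]
    - [0,0,0]
    - [0,0,0]
    - [0,0,0]
    - [0,0,0]
  rotation:
    - [0,0,0]
    - [0,0,0]
    - [0,0,0]
    - [0,0,0]
    - [0,0,0.078]
    - [0,0,0.078]
    - [0,0,0.078]
    - [0,0,0.078]
    - [0,0,0.078]
    - [0,0,0.078]
    - [0,0,0.078]
    - [0,0,0.078]
  gripper: [0.3,0.3,0.3,0.3,0.3,0.3,0.3,0.3,0.3,0.3,0.3,0.3]

```text
clock: 10.9
eef_pos: [0.5632, 0.2164, 0.2008]
tool_rot: [0.965, 0.262, -0.002, -0.0]
ft_force: [0.1, -1.0, -0.3]
finger_gap: 0.0597
finger_force: 0.0
```

Emit:
arm_command:
  travel:
    - [0,0,0]
    - [0,0,0]
    - [0,0,0]
    - [0,0,0]
    - [0,0,0]
    - [0,0,0]
    - [0,0,0]
    - [0,0,0]
    - [0,0,0]
    - [0,0,0]
    - [0,0,0]
    - [0,0,0]
  rotation:
    - [0,0,0.078]
    - [0,0,0.078]
    - [0,0,0.078]
    - [0,0,0.078]
    - [0,0,0.078]
    - [0,0,0.078]
    - [0,0,0.078]
    - [0,0,0.078]
    - [0,0,0.078]
    - [0,0,0.078]
    - [0,0,0]
    - [0,0,0]
  gripper: [0.3,0.3,0.3,0.3,0.3,0.3,0.3,0.3,0.3,0.3,0.3,0.3]

```text
clock: 11.9
eef_pos: [0.5636, 0.2163, 0.2015]
tool_rot: [0.951, -0.311, -0.001, 0.001]
ft_force: [-0.6, 0.8, -0.4]
finger_gap: 0.0599
finger_force: 0.0
```

```bash
python3 -c "
from h import *
go((.567,.218,.108),-127.3)"
```

```text
pos [0.5636 0.2163 0.2015] head -126.2 zdir [-0.003 -0.    -1.   ] F [-0.6  0.8 -0.4] q6 2.45 t 11.9 gap 0.059922207235447035
travel shares now [ 0.013 -0.024  0.623] rotz share 0.013
```

Emit:
arm_command:
  travel:
    - [0.013,-0.024,0]
    - [0,0,0.15]
    - [0,0,0.15]
    - [0,0,0.15]
    - [0,0,0.1]
    - [0,0,0.07]
    - [0,0,0]
    - [0,0,0]
  rotation:
    - [0,0,0.01]
    - [0,0,0]
    - [0,0,0]
    - [0,0,0]
    - [0,0,0]
    - [0,0,0]
    - [0,0,0]
    - [0,0,0]
  gripper: [0.3,0.3,0.3,0.3,0.3,0.3,0.3,0.3]

```text
clock: 12.57
eef_pos: [0.5684, 0.218, 0.11]
tool_rot: [0.948, -0.319, -0.0, 0.0]
ft_force: [-0.3, 0.8, 1.1]
finger_gap: 0.0599
finger_force: 0.0
```

```bash
python3 - <<'E'
from h import *
go((.567,.218,.108),-127.3)
im=img("scene"); cv2.imwrite("pics/s4.png",cv2.resize(im[190:290,340:480],None,fx=5.6,fy=5.6,interpolation=cv2.INTER_CUBIC))
E
```

```text
pos [0.5684 0.218  0.11  ] head -127.2 zdir [-0.001 -0.    -1.   ] F [-0.3  0.8  1.1] q6 2.47 t 12.5667 gap 0.05987280297421186
travel shares now [-0.007  0.006  0.013] rotz share 0.001
```

View pics/s4.png

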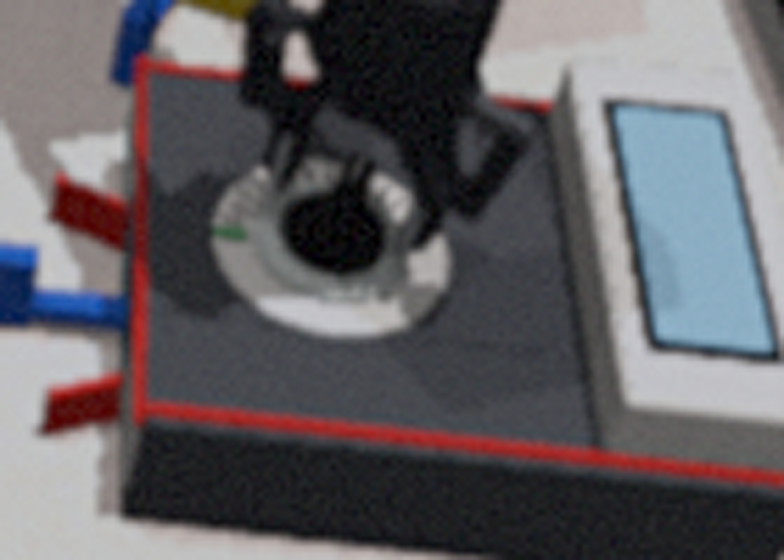

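The fingers straddle the knob bar. I'll close and turn counter-clockwise, which is negative tool z.

Emit:
arm_command:
  travel:
    - [0,0,0.01]
    - [0,0,0]
    - [0,0,0]
    - [0,0,0]
    - [0,0,0]
    - [0,0,0]
    - [0,0,0]
    - [0,0,0]
  rotation:
    - [0,0,0]
    - [0,0,0]
    - [0,0,0]
    - [0,0,0]
    - [0,0,0]
    - [0,0,0]
    - [0,0,0]
    - [0,0,0]
  gripper: [0.9,0.9,0.9,0.9,0.9,0.9,0.9,0.9]
  newtons: 30

```text
clock: 13.28
eef_pos: [0.5663, 0.2159, 0.1096]
tool_rot: [0.948, -0.319, -0.001, 0.002]
ft_force: [-4.9, -4.9, 5.9]
finger_gap: 0.0137
finger_force: 32.5
```

Emit:
arm_command:
  travel:
    - [0,0,0]
    - [0,0,0]
    - [0,0,0]
    - [0,0,0]
    - [0,0,0]
    - [0,0,0]
    - [0,0,0]
    - [0,0,0]
    - [0,0,0]
    - [0,0,0]
    - [0,0,0]
    - [0,0,0]
  rotation:
    - [0,0,-0.04]
    - [0,0,-0.06]
    - [0,0,-0.06]
    - [0,0,-0.06]
    - [0,0,-0.06]
    - [0,0,-0.06]
    - [0,0,-0.06]
    - [0,0,-0.06]
    - [0,0,-0.06]
    - [0,0,-0.06]
    - [0,0,-0.06]
    - [0,0,-0.06]
  gripper: [0.9,0.9,0.9,0.9,0.9,0.9,0.9,0.9,0.9,0.9,0.9,0.9]

```text
clock: 14.28
eef_pos: [0.5663, 0.2167, 0.1096]
tool_rot: [0.98, 0.201, -0.002, 0.001]
ft_force: [-3.7, -3.2, 5.4]
finger_gap: 0.0134
finger_force: 32.5
```

Emit:
arm_command:
  travel:
    - [0,0,0]
    - [0,0,0]
    - [0,0,0]
    - [0,0,0]
    - [0,0,0]
    - [0,0,0]
    - [0,0,0]
    - [0,0,0]
    - [0,0,0]
    - [0,0,0]
    - [0,0,0]
    - [0,0,0]
  rotation:
    - [0,0,-0.06]
    - [0,0,-0.06]
    - [0,0,-0.06]
    - [0,0,-0.06]
    - [0,0,-0.06]
    - [0,0,-0.06]
    - [0,0,-0.06]
    - [0,0,-0.06]
    - [0,0,-0.06]
    - [0,0,-0.06]
    - [0,0,-0.03]
    - [0,0,0]
  gripper: [0.9,0.9,0.9,0.9,0.9,0.9,0.9,0.9,0.9,0.9,0.9,0.9]

```text
clock: 15.28
eef_pos: [0.5658, 0.2172, 0.1096]
tool_rot: [0.782, 0.624, -0.002, -0.001]
ft_force: [-4.7, -2.5, 5.6]
finger_gap: 0.013
finger_force: 32.5
```

```bash
python3 -c "
from h import *
go((.567,.218,.108),-5.4);s=state();print(s['wrist_torque'],s['finger_force'])"
```

```text
pos [0.5658 0.2172 0.1096] head -12.8 zdir [-0.004 -0.001 -1.   ] F [-4.7 -2.5  5.6] q6 0.48 t 15.2833 gap 0.013033442182940818
travel shares now [0.007 0.007 0.011] rotz share -0.087
[-0.27650954  0.89737161  0.03946957] 32.545225918293
```

Small steps now, until the stop is felt in the twist.

Emit:
arm_command:
  travel:
    - [0,0,0]
    - [0,0,0]
    - [0,0,0]
    - [0,0,0]
  rotation:
    - [0,0,-0.03]
    - [0,0,-0.03]
    - [0,0,-0.03]
    - [0,0,0]
  gripper: [0.9,0.9,0.9,0.9]

```text
clock: 15.62
eef_pos: [0.5657, 0.2172, 0.1096]
tool_rot: [0.739, 0.674, -0.002, -0.001]
ft_force: [-5.3, -2.0, 5.3]
finger_gap: 0.0137
finger_force: 33.1
```

```bash
python3 -c "
from h import *
go((.567,.218,.108),-5.4);s=state();print(s['wrist_torque'],s['finger_force'])"
```

```text
pos [0.5657 0.2172 0.1096] head -5.2 zdir [-0.005 -0.001 -1.   ] F [-5.3 -2.   5.3] q6 0.34 t 15.6167 gap 0.013691560979951979
travel shares now [0.006 0.008 0.011] rotz share 0.002
[-0.35135073  0.94640551 -0.49339273] 33.14026951789856
```

Emit:
arm_command:
  travel:
    - [0,0,0]
    - [0,0,0]
    - [0,0,0]
  rotation:
    - [0,0,-0.03]
    - [0,0,-0.02]
    - [0,0,0]
  gripper: [0.9,0.9,0.9]

```text
clock: 15.87
eef_pos: [0.5657, 0.2176, 0.1097]
tool_rot: [0.714, 0.7, -0.002, -0.002]
ft_force: [-5.6, -0.9, 6.2]
finger_gap: 0.0133
finger_force: 64.1
```

```bash
python3 -c "
from h import *
go((.567,.218,.108),-5.4);s=state();print(s['wrist_torque'],s['finger_force'])"
```

```text
pos [0.5657 0.2176 0.1097] head -1.1 zdir [-0.005  0.    -1.   ] F [-5.6 -0.9  6.2] q6 0.27 t 15.8667 gap 0.013261596057475648
travel shares now [0.003 0.009 0.011] rotz share 0.05
[-0.1775492   0.97538841 -1.31796519] 64.1185820940882
```

The twist moment has reached 1.3 N m at heading -5°, so the knob is at the stop. I'll back off the wind-up, release and lift.

Emit:
arm_command:
  travel:
    - [0,0,0]
    - [0,0,0]
    - [0,0,0]
    - [0,0,0]
    - [0,0,0]
    - [0,0,0]
    - [0,0,-0.1]
    - [0,0,-0.2]
    - [0,0,-0.25]
    - [0,0,-0.25]
    - [0,0,-0.1]
    - [0,0,0]
  rotation:
    - [0,0,0.04]
    - [0,0,0]
    - [0,0,0]
    - [0,0,0]
    - [0,0,0]
    - [0,0,0]
    - [0,0,0]
    - [0,0,0]
    - [0,0,0]
    - [0,0,0]
    - [0,0,0]
    - [0,0,0]
  gripper: [0.9,0.9,0.3,0.3,0.3,0.3,0.3,0.3,0.3,0.3,0.3,0.3]

```text
clock: 16.87
eef_pos: [0.5711, 0.2187, 0.2492]
tool_rot: [0.733, 0.68, 0.005, 0.003]
ft_force: [0.6, 0.8, -0.8]
finger_gap: 0.0595
finger_force: 0.0
```

Emit:
arm_command:
  travel:
    - [0,-0.25,0]
    - [0,-0.25,0]
    - [0,-0.25,0]
    - [0,-0.25,0]
    - [0,0,0]
  rotation:
    - [0,0,0]
    - [0,0,0]
    - [0,0,0]
    - [0,0,0]
    - [0,0,0]
  gripper: [0.3,0.3,0.3,0.3,0.3]

```text
clock: 17.28
eef_pos: [0.4103, 0.2287, 0.2423]
tool_rot: [0.733, 0.681, -0.004, -0.003]
ft_force: [0.4, -1.1, -0.4]
finger_gap: 0.0596
finger_force: 0.0
```

```bash
python3 - <<'E'
from h import *
go((.567,.218,.108),-5.4)
a=img("top");b=img("scene")
cv2.imwrite("pics/f.png",np.hstack([cv2.resize(a[145:250,130:255],(400,336),interpolation=cv2.INTER_CUBIC),cv2.resize(b[190:295,325:450],(400,336),interpolation=cv2.INTER_CUBIC)]))
for e in blobs(b,(100,150,60),(125,255,255),(325,225,365,255)): print("scene blue",e.min(0),e.max(0))
E
```

```text
pos [0.4103 0.2287 0.2423] head -4.2 zdir [-0.009 -0.001 -1.   ] F [ 0.4 -1.1 -0.4] q6 0.43 t 17.2833 gap 0.05957096659843096
travel shares now [0.008 1.055 0.886] rotz share 0.014
scene blue [334 234] [362 248]
```

View pics/f.png

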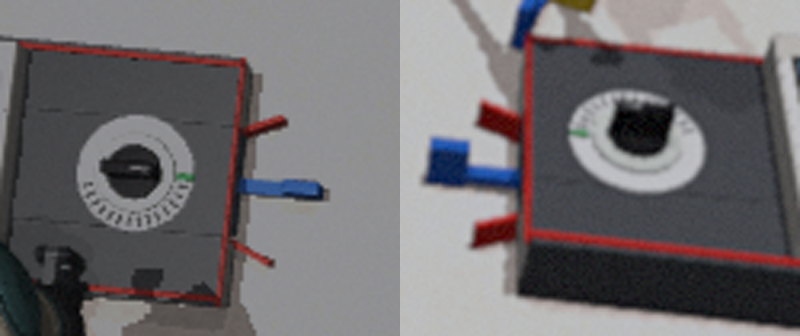

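The final pictures show the tray home with its fin centred between the cheeks, and the knob bar in line with the green mark. The gripper is clear of everything.

```bash
python3 -c "
from cell import close_job
print(close_job())"
```

```text
the job is handed in; nothing more can be done
None
```

The tray is pushed fully home against the bay's back wall, the counter knob is turned back to its zero stop, the gripper has let go of everything, and the job was handed in at about 17.4 s; no verdict came back.

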